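# Slide a parts bin home into the free bay under a low shelf

## Task

Put the loose parts bin standing in front of the rack into the rack's one free bay (the one with the green floor strip): under the shelf, its low labelled front facing the robot, standing flat on the bench and pushed fully home so that its back touches the yellow stop bar. Push gently, keep the bin upright, and leave the two other bins, the spray can and the carton where they stand.

Things in the scene. Friction and masses are not known exactly. Their poses are not given: they have to be found in the camera images.
- bin: Loose beige parts bin, 130 long (x) x 60 wide (y) x 85 high, about 0.4 kg, red, white and blue cartons fixed inside. Origin: centre of underside. +x end: closed back, 85 high; -x end: low front, 42 high, white label. Side walls 42 high over the front 20 mm, 64 up to 38 mm from the front, then 85. Starts in front of the rack, front roughly towards the robot.
- bin_front (a point): Centre of the loose bin's low front face: 65 mm along -x from the bin's origin, 21 mm up.
- rack: Fixed dark steel rack: slatted shelf 225 wide, 180 deep, underside 97, top 117 above the bench, over 3 bays open to the front, with the bench as floor. Origin: middle of shelf's front edge, at bench level; +x into the bays. Bay centres at y = -71, 0, +71; each 67 wide between 4 mm dividers (50 high, the outer two 97) that begin 5 behind the front edge.
- stop_bar: Fixed yellow bar, 30 high, 12 thick, across the back of all bays. Origin: middle of its front face, at bench level; -x points out of the bays. The face lies 148 to 164 behind the shelf's front edge (it varies), so a bin that is home has its front 18 to 34 behind that edge.
- green_strip: Thin flat green strip (185 x 50, no thickness to speak of) on the bench in the free bay, sticking out in front. Its origin is where the loose bin's origin must end: on the bay's centre line, 65 in front of the stop bar. Axes as the rack's.
- bin_a: A bin of the same shape standing in another bay (brown and white cartons in it), 0.6 kg. Origin: centre of its underside. Leave alone.
- bin_b: A bin of the same shape standing in another bay (black and brown cartons in it), 0.6 kg. Origin: centre of its underside. Leave alone.
- spray_can: Blue can, 52 diameter, 120 high, on the bench to one side. Origin: centre of its underside. Leave alone.
- carton: Brown cardboard box 70 x 50 x 60 high, on the bench to the other side. Origin: centre of its underside. Leave alone.

How it is judged (in metres and radians):
At the end, for the whole second after the job is handed in: The loose bin stands at rest and flat on the bench (within 3 degrees) in the bay with the green strip, within 8 mm of its centre line and 5 degrees of its direction, low front towards the robot, its back no more than 3.5 mm from the stop bar (x of bin in the frame of stop_bar above -0.0685 m and x of bin_front in the frame of stop_bar below -0.12 m and y of bin in the frame of green_strip between -0.008 and 0.008 m and angle between the x axis of bin and the x axis of rack, either way round below 0.09 rad and angle between bin's own z axis and vertical below 0.05 rad and height (world z) of bin below 0.006 m and linear speed of bin below 0.01 m/s); the robot touches nothing.
It fails at once if the bin is pushed or knocked against the rack or the stop bar with more than 35 N (contact force between bin and stop_bar above 35 N or contact force between bin and rack above 35 N).
It fails at once if the bin is tipped more than 30 degrees (angle between bin's own z axis and vertical above 0.52 rad).
It fails at once if another bin is moved by more than 15 mm (distance of any of bin_a, bin_b from where it was at the start of the episode above 0.015 m).
It fails at once if the spray can or the carton is moved by more than 15 mm (distance of any of spray_can, carton from where it was at the start of the episode above 0.015 m).
It also fails if it takes over 64 s, if anything falls off the work surface, if the arm or the gripper's body presses on something with over 40 N, if the wrist force passes 120 N, or if a joint passes its speed limit or range.

## Robot

A 6-joint arm with a two-finger parallel gripper is mounted at the origin on the work surface. World frame = base frame: x ahead of the robot, y to its left, z up, the work surface at z = 0. Lengths are in mm, angles in rad, forces in N, time in s.
With the tool pointing down it reaches from about 325 to 875 mm from the base axis. Payload 4.4 kg.
Tool frame: the origin (TCP) lies on the centre line of the jaws, within the pads' length; the fingertips stand ahead of it and the grasp point (between the pads) lies 6 mm ahead of it (ctrl.tcp_to_tips is the z of the fingertips in the tool frame, in mm); z points along the fingers, y is the line along which they close (so a half turn about z gives the same grasp; the last joint's range is limited). The gripper opens to 85 mm and grips with 20 to 120 N. Pads are 22 mm wide; open, the fingers measure 114 mm over their backs; the gripper's body (76 mm by 85 mm) begins 54 mm behind the grasp point. The pads swing forward as they close: fully open they stand 13 mm farther back than shut.
Start: joints at [0.981, 0.207, 1.542, -0, 1.393, -0.15], TCP at [244.821, 520.279, 256.282] pointing down, gripper open.
Joint ranges: [-2.73, 2.73], [-0.86, 2.22], [0.23, 2.46], [-1.11, 4.25], [0.08, 2.63], [-2.82, 2.82]. Speed limits (rad/s): [2.79, 2.79, 3.14, 3.14, 3.14, 3.14].

## Interface

Orientations are given as a 3x3 rotation matrix whose columns are the frame's x, y, z axes.
In Python, from plant import ctrl, sensors, optics gives the robot as it stands. Calls block until the motion is done:
- ctrl.move_ptp(position, orientation): joint-space move of the TCP to a pose.
- ctrl.move_l(position, rot=None, vel=150, threshold=None): straight line of the TCP; rot=None keeps the orientation; vel is the mean speed in mm/s. With threshold (N) it stops when the force on the tool has changed by that much, and returns True; else False.
- ctrl.set_joints(angles): joint-space move.
- ctrl.gripper_to(opening, force=None): finger opening in mm; force is the grip in N (None keeps the last); returns when the fingers have stopped.
- ctrl.hold(seconds).
- ctrl.solve_ik(position, orientation): joint angles nearest the present ones, or None.
- sensors.read_state(): the state.
- optics.grab_frame(name): name is "scene" or "top"; returns (picture, depth): 480x640x3 uint8, red, green, blue; 480x640 float32, mm along the optical axis (not along the pixel's ray), 0 where there is no reading.
- optics.camera_params(name): a dict with "mtx" (3x3 intrinsics, pixels), "k1" (the pictures are not rectified: a ray, as slopes to the right and down, at radius r is drawn at 1 + k1 r^2 times it, then the intrinsics apply), "R" (3x3) and "t" (3): a world point X has camera coordinates R X + t. Camera axes: x right, y down, z forward; pixel columns grow to the right and rows downward; lengths in mm; the calibration is good to about 2 mm. A picture is of the moment at which its call begins. camera_params takes no time and is no camera call.
A pose or a line that the arm cannot do raises ctrl.MotionError and nothing moves.
- ctrl.finish_job(): hands the job in; it is judged then, once.
The state is a dict: "t": time; "q": joint angles; "qvel": joint speeds; "tau": joint torques, N m; "eef_pos": TCP position; "eef_rot": TCP orientation; "force": force on the tool from outside, world axes, zero at the start; "wrist_torque": the same for the moment, N m; "grip_width": finger opening in mm; "grasp_force": force on a finger pad.
Only numpy, scipy, OpenCV 4.12 (cv2) and the standard library are available. Lean on these libraries where they do the work, as an engineer would, in place of code of your own. Each camera call takes 0.05 s, during which the arm holds its last target. There are 200 camera calls.

## Working session

There is one attempt and no reset: what is moved stays moved. The work goes in short steps, each a Python script; the robot and the scene stay as the last script left them, time stands still between calls to the robot, and variables do not carry over. Pictures are saved under pics/ and viewed, at most 10 in all, crops included, and the job is handed in when it is done.

```bash
ls; mkdir -p pics
cat > h.py <<'E'
import numpy as np, cv2
from plant import ctrl, sensors, optics
def cloud(name):
    im,d=optics.grab_frame(name); p=optics.camera_params(name)
    K=np.array(p["mtx"],float);k1=p["k1"];R=np.array(p["R"]);t=np.array(p["t"])
    v,u=np.mgrid[0:480,0:640].astype(np.float32)
    pts=np.stack([u.ravel(),v.ravel()],1)[:,None]
    s=cv2.undistortPoints(pts,K,np.array([k1,0,0,0],float)).reshape(480,640,2)
    P=np.dstack([s[...,0]*d,s[...,1]*d,d])
    W=(P-t)@R
    W[d<=0]=np.nan
    return im,d,W
E
python3 - <<'E'
from h import *
for n in("scene","top"):
    im,d,W=cloud(n); cv2.imwrite(f"pics/{n}0.png",im[...,::-1]); np.savez(f"{n}0.npz",im=im,W=W)
    p=optics.camera_params(n);print(n,-np.array(p["R"]).T@p["t"],p["R"][2],(d>0).mean())
print(sensors.read_state()["t"],ctrl.tcp_to_tips)
E
```

```text
pics
scene [1224.83793552 -134.96810516  977.41678931] [-0.57887604  0.12278478 -0.80611812] 0.995927734375
top [415.39677793  18.10134154 880.77527737] [ 0.18935671 -0.03808402 -0.98116953] 0.995966796875
0.1 25.0
```

View pics/scene0.png

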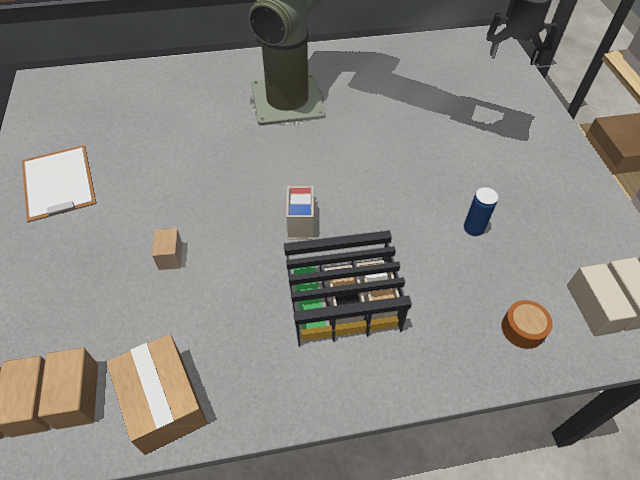

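View pics/top0.png

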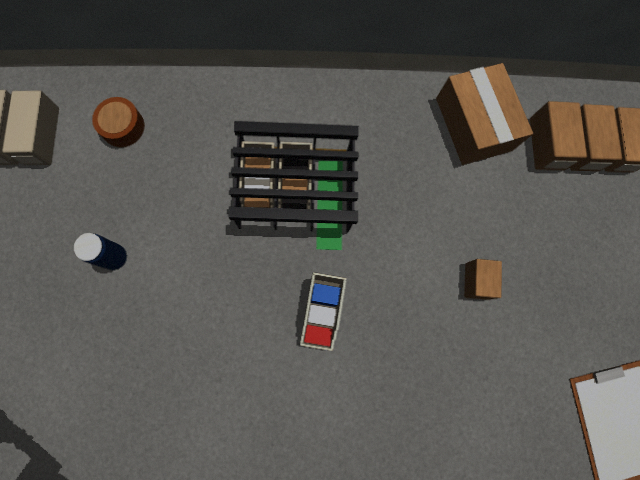

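The scene view shows the rack at about (348,285), with the free bay on the left and green at (308,300). The loose bin is at (301,212) with its back (the tall end) towards the rack. In the top view the bin is at (323,312), slightly yawed. The strip's front end is at (329,243), the rack spans columns 232–357, the can is at (90,248) and the carton at (484,280).

```bash
cat > m.py <<'E'
from h import *
def rect(P): 
    (c,s,a)=cv2.minAreaRect(P[:,:2].astype(np.float32)); return np.round(c,1),np.round(s,1),round(a,2)
def report(n,im,W):
    hsv=cv2.cvtColor(im,cv2.COLOR_RGB2HSV); H,S,V=[hsv[...,i].astype(int) for i in range(3)]; z=W[...,2]
    ws=np.nan_to_num(W,nan=-999.)
    def sel(m,box=(350,760,-200,250)): 
        m=m&(ws[...,0]>box[0])&(ws[...,0]<box[1])&(ws[...,1]>box[2])&(ws[...,1]<box[3]); return ws[m]
    g=sel((H>45)&(H<80)&(S>120)); print(n,"green",len(g),np.median(g[:,2]).round(1),rect(g))
    y=sel((H>15)&(H<30)&(S>170)&(V>80))
    if len(y)>20: print(" yellow",len(y),np.percentile(y,[2,50,98],axis=0).round(1).tolist())
    s=sel((z>108)&(z<126)&(V<90)); 
    if len(s)>20: print(" shelf",len(s),np.median(s[:,2]).round(1),rect(s))
    return sel,H,S,V,z
if __name__=="__main__":
    for n in("scene","top"):
        f=np.load(n+"0.npz"); sel,H,S,V,z=report(n,f["im"],f["W"])
        b=sel((z>76)&(z<95)&(H<35)&(S<110)&(V>90),(300,520,-100,60)); print(" binrim",len(b),np.median(b[:,2]).round(1),rect(b))
        b=sel((z>12)&(z<95),(300,520,-100,60)); print(" binall",len(b),np.percentile(b[:,2],[2,98]),rect(b))
        c=sel((z>50)&(z<66),(300,800,-350,-160)); print(" carton",len(c),rect(c))
        c=sel((z>112)&(z<126),(300,800,200,450)); print(" can",len(c),rect(c))
E
python3 m.py
```

```text
scene green 566 1.0 (array([662.1, -52. ]), array([ 52.4, 150.7]), 88.69)
 yellow 29 [[754.7, -80.4, 22.6], [757.2, -30.9, 30.0], [759.6, 104.2, 32.8]]
 shelf 3522 116.4 (array([680.4,  20.9]), array([223.8, 164.2]), 88.68)
 binrim 206 84.0 (array([463.9, -34.8]), array([59.9, 95.7]), 80.13)
 binall 1302 [15.67976613 86.36469967] (array([445. , -31.4]), array([ 60. , 134.6]), 80.43)
 carton 466 (array([ 631.4, -330.7]), array([321.6,  36. ]), 0.4)
 can 312 (array([548.6, 370.6]), array([46.4, 49.3]), 61.99)
top green 1439 0.5 (array([664.2,  24.4]), array([215.2, 192.4]), 88.71)
 shelf 4829 116.4 (array([679.2,  21.4]), array([224.1, 164.2]), 89.25)
 binrim 279 84.6 (array([461. , -33.9]), array([60. , 92.3]), 80.46)
 binall 2333 [22.88563174 86.05496238] (array([441.7, -30.6]), array([ 60.2, 131.5]), 80.53)
 carton 845 (array([ 634.7, -331.1]), array([330.3,  38.9]), 0.76)
 can 652 (array([546.2, 372.2]), array([48.9, 47.6]), 89.65)
```

Run:
```python
import cv2
a=cv2.imread("pics/top0.png")[110:360,220:370];b=cv2.imread("pics/scene0.png")[180:350,270:420]
a=cv2.resize(a,None,fx=2.4,fy=2.4,interpolation=2);b=cv2.resize(b,None,fx=2.9,fy=2.9,interpolation=2)
b=cv2.copyMakeBorder(b,0,600-b.shape[0],0,0,0); import numpy as np
cv2.imwrite("pics/c1.png",np.hstack([a,b])); print(np.hstack([a,b]).shape)
```

```text
(600, 795, 3)
```

View pics/c1.png

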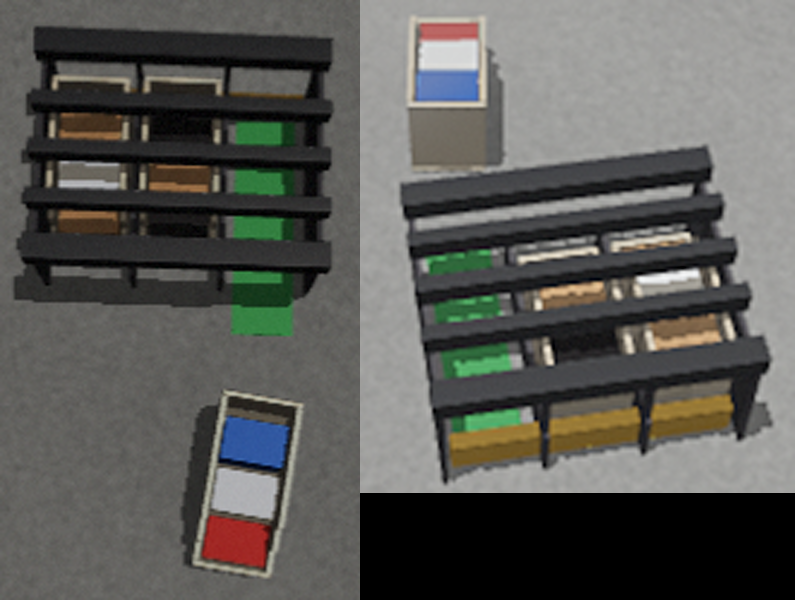

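The crop shows the bin's low red end towards the robot and the bay right of the black-carton bin free. The yellow bar is visible through the back. My box cut off at x=760, so I'm refitting the rack with a wider one.

```bash
cat > r.py <<'E'
from m import *
for n in("scene","top"):
    f=np.load(n+"0.npz"); im,W=f["im"],np.nan_to_num(f["W"],nan=-999.)
    hsv=cv2.cvtColor(im,cv2.COLOR_RGB2HSV); H,S,V=[hsv[...,i].astype(int) for i in range(3)]
    x,y,z=[W[...,i] for i in range(3)]; roi=(x>520)&(x<830)&(y>-140)&(y<180)
    s=W[roi&(z>111)&(z<123)]; c,sz,a=rect(s); print(n,"shelf",c,sz,a)
    g=W[roi&(H>45)&(H<80)&(S>120)&(abs(z)<8)&(y<-10)]; print(" green",rect(g))
    th=np.radians(a-90); ex=np.array([np.cos(th),np.sin(th)]); ey=np.array([-ex[1],ex[0]])
    O=c-ex*90
    print(" origin",O.round(1),"bay",(O-71*ey).round(1))
    for k,m in(("green",g),):
        q=(m[:,:2]-O)@np.c_[ex,ey]; print("  rackframe",k,np.percentile(q,[.5,50,99.5],axis=0).round(1).tolist())
    m=roi&(H>12)&(H<30)&(S>150)&(z<45)&(z>3)&(V>60); q=(W[m][:,:2]-O)@np.c_[ex,ey]; zz=W[m][:,2]
    print("  yellow",len(q)); 
    k=(zz>26)&(q[:,0]>120)&(q[:,0]<190)
    if n=="top":k&=q[:,1]<-40
    if k.any(): print("   top of bar x",np.percentile(q[k,0],[1,10,50,90,99]).round(1),k.sum(),np.percentile(q[k,1],[1,99]).round(0))
p=sensors.read_state(); print(p["eef_rot"])
E
python3 r.py
python3 - <<'E'
from h import *
for yaw in(-9.5,-1.3):
  for a in(35,45,55,60):
    for sg in(1,-1):
      y=np.radians(yaw);b=np.radians(a)
      z=np.array([np.cos(y)*np.cos(b),np.sin(y)*np.cos(b),-np.sin(b)]);Y=sg*np.array([-np.sin(y),np.cos(y),0])
      R=np.c_[np.cross(Y,z),Y,z]
      for G in([390,-22,35],[590,-48,35],[635,-50,25],[590,-48,150]):
        q=ctrl.solve_ik(np.array(G)-6*z,R); print(yaw,a,sg,G,None if q is None else np.round(q,2))
E
```

```text
scene shelf [689.6  21.3] [225.6 184.1] 88.51
 green (array([662.2, -49.7]), array([ 47.7, 150.7]), 88.69)
 origin [599.6  23.6] bay [597.8 -47.3]
  rackframe green [[-9.1, -95.1], [77.7, -71.8], [139.6, -48.1]]
  yellow 911
   top of bar x [156.  158.2 163.4 168.6 170. ] 540 [-99.  99.]
top shelf [688.2  21.6] [223.7 180.9] 88.81
 green (array([659.5, -49.4]), array([ 48.3, 186.3]), 88.62)
 origin [598.2  23.5] bay [596.7 -47.5]
  rackframe green [[-29.9, -95.3], [53.5, -71.4], [153.8, -47.6]]
  yellow 19
   top of bar x [165.5 165.9 166.6 167.3 167.8] 15 [-98. -43.]
[[-9.04848075e-01  4.25733066e-01 -1.14818641e-03]
 [ 4.25734487e-01  9.04846594e-01 -1.66953781e-03]
 [ 3.28155108e-04 -1.99950062e-03 -9.99997947e-01]]
-9.5 35 1 [390, -22, 35] None
-9.5 35 1 [590, -48, 35] [-0.27  0.45  2.22  2.96  0.49  1.67]
-9.5 35 1 [635, -50, 25] [-0.24  0.52  2.12  2.99  0.46  1.66]
-9.5 35 1 [590, -48, 150] [-0.27  0.1   2.24  2.63  0.18  2.01]
-9.5 35 -1 [390, -22, 35] None
-9.5 35 -1 [590, -48, 35] [-0.27  0.45  2.22  2.96  0.49 -1.47]
-9.5 35 -1 [635, -50, 25] [-0.24  0.52  2.12  2.99  0.46
[... 2480 characters left out ...]
1  0.08  2.04  0.38  0.45 -2.15]
-1.3 55 -1 [390, -22, 35] None
-1.3 55 -1 [590, -48, 35] [-0.31  0.33  2.08  0.86  0.22  0.48]
-1.3 55 -1 [635, -50, 25] [-0.28  0.42  1.97  0.77  0.22  0.6 ]
-1.3 55 -1 [590, -48, 150] [-0.31  0.08  2.04  0.38  0.45  0.99]
-1.3 60 1 [390, -22, 35] None
-1.3 60 1 [590, -48, 35] [-0.3   0.33  2.02  0.46  0.31 -2.25]
-1.3 60 1 [635, -50, 25] [-0.27  0.42  1.91  0.41  0.32 -2.18]
-1.3 60 1 [590, -48, 150] [-0.3   0.1   1.98  0.26  0.56 -2.03]
-1.3 60 -1 [390, -22, 35] None
-1.3 60 -1 [590, -48, 35] [-0.3   0.33  2.02  0.46  0.31  0.89]
-1.3 60 -1 [635, -50, 25] [-0.27  0.42  1.91  0.41  0.32  0.96]
-1.3 60 -1 [590, -48, 150] [-0.3   0.1   1.98  0.26  0.56  1.11]
```

Both views agree: rack origin about (599, 23.5), yaw -1.3°, bay mouth (597, -47.5), bar face about 156 behind the edge. The bin's origin is (443, -31) with yaw -9.5°, and its size matches the given 130x60x85. Next I'm checking which tool pitches are reachable.

```bash
cat >> h.py <<'E'
def rot(yaw,a,sg=-1):
    y=np.radians(yaw);b=np.radians(a)
    z=np.array([np.cos(y)*np.cos(b),np.sin(y)*np.cos(b),-np.sin(b)]);Y=sg*np.array([-np.sin(y),np.cos(y),0])
    return np.c_[np.cross(Y,z),Y,z]
def tip(p,R): return np.array(p,float)-25*R[:,2]   # TCP for a wanted fingertip-centre position
E
python3 - <<'E'
from h import *
for a in(30,35,40,45,50,60,70,80,90):
  out=[]
  for z in(18,120):
    f=[]
    for x in range(340,660,10):
      R=rot(-1.3,a)
      q=ctrl.solve_ik(tip([x,-47-(x-597)*.0227,z],R),R)
      if q is not None:f.append((x,*np.round(q[[3,4,5]] if hasattr(q,'shape') else np.array(q)[3:],1)))
    out.append((z,f[0],f[-1]) if f else (z,))
  print(a,*out)
R=rot(-9.5,90)
for s in(1,-1):print(ctrl.solve_ik(tip([400,-23,19],rot(-9.5,90,s)),rot(-9.5,90,s)))
E
```

```text
30 (18, (510, np.float64(2.6), np.float64(0.9), np.float64(-1.4)), (650, np.float64(2.7), np.float64(0.6), np.float64(-1.3))) (120, (530, np.float64(2.3), np.float64(0.5), np.float64(-1.0)), (650, np.float64(2.4), np.float64(0.4), np.float64(-1.1)))
35 (18, (500, np.float64(2.5), np.float64(0.7), np.float64(-1.4)), (650, np.float64(2.6), np.float64(0.5), np.float64(-1.2))) (120, (520, np.float64(2.0), np.float64(0.4), np.float64(-0.7)), (650, np.float64(2.2), np.float64(0.3), np.float64(-0.8)))
40 (18, (490, np.float64(2.4), np.float64(0.5), np.float64(-1.2)), (650, np.float64(2.4), np.float64(0.3), np.float64(-1.1))) (120, (500, np.float64(1.6), np.float64(0.4), np.float64(-0.3)), (650, np.float64(1.6), np.float64(0.2), np.float64(-0.3)))
45 (18, (480, np.float64(2.2), np.float64(0.4), np.float64(-1.0)), (650, np.float64(2.1), np.float64(0.2), np.float64(-0.7))) (120, (470, np.float64(1.1), np.float64(0.4), np.float64(0.1)), (650, np.float64(1.0), np.float64(0.2), np.float64(0.4)))
50 (18, (460, np.float64(1.8), np.float64(0.3), np.float64(-0.7)), (650, np.float64(1.4), np.float64(0
[... 630 characters left out ...]
(1.3)))
80 (18, (340, np.float64(0.1), np.float64(0.7), np.float64(1.1)), (650, np.float64(0.0), np.float64(0.8), np.float64(1.3))) (120, (340, np.float64(0.1), np.float64(1.0), np.float64(1.1)), (650, np.float64(0.0), np.float64(1.0), np.float64(1.4)))
90 (18, (340, np.float64(-0.0), np.float64(0.8), np.float64(1.2)), (650, np.float64(-0.0), np.float64(1.1), np.float64(1.4))) (120, (340, np.float64(0.0), np.float64(1.1), np.float64(1.2)), (650, np.float64(-0.0), np.float64(1.2), np.float64(1.4)))
[-2.74276684e-01  1.62011005e-01  2.11791574e+00 -4.44089210e-16
  8.61665906e-01 -1.67926673e+00]
[-2.74276684e-01  1.62011005e-01  2.11791574e+00 -4.44089210e-16
  8.61665906e-01  1.46232592e+00]
```

```bash
cat >> h.py <<'E'
O=np.array([597.2,-47.4]); YR=-1.3
EX=np.array([np.cos(np.radians(YR)),np.sin(np.radians(YR))]); EY=np.array([-EX[1],EX[0]])
def bay(s,lat,z): return np.r_[O+s*EX+lat*EY,z]
def grasp(p,R): return np.array(p,float)-6*R[:,2]
def st(): 
    s=sensors.read_state(); print(round(s["t"],1),np.round(s["eef_pos"],1),"F",np.round(s["force"],1),"w",round(s["grip_width"],1),"g",np.round(s["grasp_force"],1))
E
python3 - <<'E'
from h import *
R=rot(-9.5,70); R2=rot(YR,70)
G=np.array([396.9,-23.3,32.])
print(ctrl.solve_ik(grasp(bay(-122,0,32),R2),R2))
ctrl.gripper_to(85)
ctrl.move_ptp(grasp(G+[0,0,120],R),R); st()
print(ctrl.move_l(grasp(G,R),vel=100,threshold=10)); st()
ctrl.gripper_to(50,force=30); st()
print(ctrl.move_l(grasp(bay(-122,0,32),R2),R2,vel=60,threshold=15)); st()
im,d,W=cloud("top"); np.savez("top1.npz",im=im,W=W); cv2.imwrite("pics/t1.png",cv2.resize(im[100:350,200:400,::-1],None,fx=2.4,fy=2.4))
W=np.nan_to_num(W,nan=-999.);x,y,z=W[...,0],W[...,1],W[...,2]
hsv=cv2.cvtColor(im,cv2.COLOR_RGB2HSV)
m=(z>78)&(z<92)&(x>470)&(x<600)&(abs(y+45)<45)&(hsv[...,2]>90)&(hsv[...,1]<110)
P=W[m][:,:2]; print(cv2.minAreaRect(P.astype(np.float32)))
print(np.percentile((P-O)@np.c_[EX,EY],[1,50,99],axis=0).round(1))
E
```

```text
[-0.34406267  0.17480145  2.18093385  0.24320807  0.46521285  1.04938456]
2.4 [395.4 -22.7 158. ] F [-0.   0.4  0.5] w 84.9 g 0.0
False
3.7 [395.4 -23.1  38.1] F [-0.2 -0.3 -0.4] w 85.0 g 0.0
4.1 [395.4 -23.1  38.3] F [-3.5  0.8  6.1] w 59.6 g 31.7
True
4.3 [395.4 -23.2  38.3] F [-2.2 -0.5  4.7] w 59.4 g 31.7
((486.18585205078125, -37.745582580566406), (59.828826904296875, 41.6555061340332), 80.45761108398438)
[[-126.9  -24.4]
 [ -97.9   10.1]
 [ -87.8   38.3]]
```

View pics/t1.png

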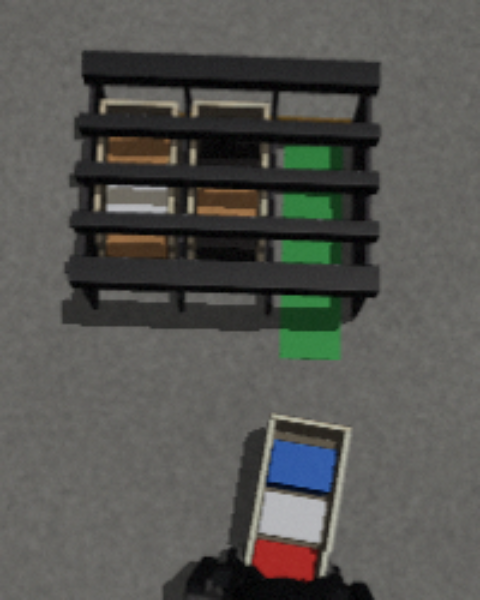

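The picture shows the bin gripped at its front (red end, about (285,560)) and not yet moved, because the force stop tripped at the start. I'll lift it slightly and move through the clear stretch without the threshold.

```bash
cat > v.py <<'E'
from h import *
def look(name):
    im,d,W=cloud("top"); cv2.imwrite(f"pics/{name}.png",cv2.resize(im[100:350,200:400,::-1],None,fx=2.4,fy=2.4))
    W=np.nan_to_num(W,nan=-999.);x,y,z=W[...,0],W[...,1],W[...,2]
    hsv=cv2.cvtColor(im,cv2.COLOR_RGB2HSV)
    m=(z>78)&(z<92)&(x>450)&(x<610)&(abs(y+45)<45)&(hsv[...,2]>90)&(hsv[...,1]<110)
    P=W[m][:,:2]; print(cv2.minAreaRect(P.astype(np.float32)), "z",np.median(z[m]))
    print("rackframe s,lat",np.percentile((P-O)@np.c_[EX,EY],[1,50,99],axis=0).round(1).tolist())
E
python3 - <<'E'
from v import *
R2=rot(YR,70); p=np.array(sensors.read_state()["eef_pos"])
ctrl.move_l(p+[0,0,3],vel=20); st()
ctrl.move_l(grasp(bay(-122,0,35),R2),R2,vel=60); st()
look("t2")
E
```

```text
4.7 [394.6 -22.9  40.8] F [-0.   0.1 -3.4] w 59.8 g 33.1
6.2 [472.6 -44.3  40.4] F [-0.4  0.1 -3.5] w 59.8 g 33.1
((539.9999389648438, -45.254234313964844), (59.99106216430664, 91.93819427490234), 88.60222625732422) z 86.46662208784187
rackframe s,lat [[-103.1, -29.1], [-46.3, 0.2], [-12.2, 30.7]]
```

View pics/t2.png

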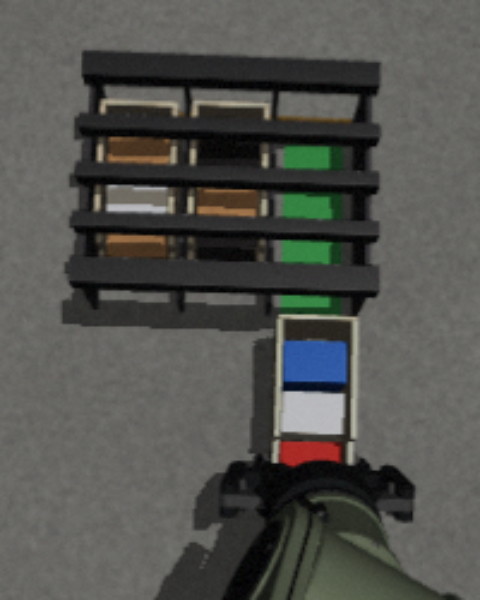

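The bin is held and level, with its back edge at about row 318, just in front of the mouth and 0.8 mm off the centre line (yaw error about 0). Now I'll insert it, lower it and release.

Run:
```python
from v import *
R2=rot(YR,70)
print(ctrl.move_l(grasp(bay(-100,-.8,34.5),R2),R2,vel=25)); st()
hit=ctrl.move_l(grasp(bay(-31,-.8,34.5),R2),R2,vel=30,threshold=8); st(); print(hit)
if not hit:
    print(ctrl.move_l(grasp(bay(-31,-.8,31),R2),R2,vel=8,threshold=3)); st()
    ctrl.gripper_to(85); st()
    p=np.array(sensors.read_state()["eef_pos"]); ctrl.move_l(p-60*R2[:,2],vel=80)
    ctrl.move_l(grasp(bay(-120,0,150),R2),vel=120); st()
```

```text
False
7.3 [494.9 -45.8  40. ] F [ 1.1 -0.6 -3.7] w 59.5 g 33.1
9.7 [564.  -47.4  40.1] F [-0.5 -0.  -3.7] w 59.8 g 33.1
False
True
10.1 [564.2 -47.5  38.4] F [-1.1 -0.2  5. ] w 59.3 g 34.0
10.4 [561.4 -46.6  35.9] F [ 0.8 -0.9  0.3] w 84.7 g 0.0
12.2 [475.2 -44.6 155.3] F [-0.2  0.2  0. ] w 85.3 g 0.0
```

Run:
```python
from v import *
ctrl.gripper_to(15)
R=rot(YR,35); Rm=rot(YR,70)
ctrl.move_ptp(tip([480,-44.7,220],Rm),Rm)
ctrl.move_ptp(tip(bay(-72,0,120),R),R); st()
ctrl.move_l(tip(bay(-84,0,16),R),vel=80,threshold=10); st()
print(ctrl.move_l(tip(bay(-50,0,16),R),vel=25,threshold=8)); st()
print(ctrl.move_l(tip(bay(-20,0,16),R),vel=25,threshold=8)); st()
look("t3")
```

```text
15.1 [504.8 -45.2 134.1] F [-0.4 -0.4 -0.2] w 15.1 g 0.0
16.5 [493.1 -45.2  30.9] F [-0.6 -0.2 -0.5] w 15.0 g 0.0
False
18.0 [526.4 -45.6  30.2] F [-5.2 -0.2  4.4] w 14.7 g 2.5
False
19.4 [556.8 -46.5  30.3] F [-0.6  0.4  0.8] w 15.3 g 0.7
((0.0, 0.0), (0.0, 0.0), 0.0) z nan
  return _methods._mean(a, axis=axis, dtype=dtype,
  ret = ret.dtype.type(ret / rcount)
Traceback (most recent call last):
  File "v.py", line 8, in look
    print("rackframe s,lat",np.percentile((P-O)@np.c_[EX,EY],[1,50,99],axis=0).round(1).tolist())
                            ~~~~~~~~~~~~~^^^^^^^^^^^^^^^^^^^^^^^^^^^^^^^^^^^^^
IndexError: index -1 is out of bounds for axis 0 with size 0
```

View pics/t3.png

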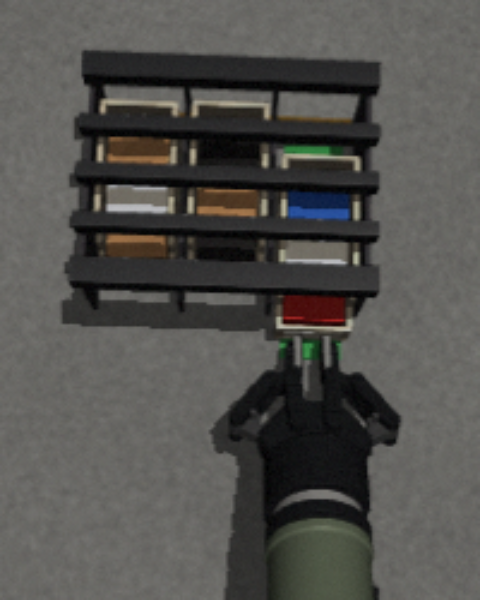

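The picture shows the bin about two thirds in, with its front rim at about (315,330). Both fingers are square on the front face at (290–330,345), and it's centred between the dividers. I'll push on gently.

Run:
```python
from v import *
R=rot(YR,35)
h=ctrl.move_l(tip(bay(8,0,16),R),vel=20,threshold=8); st(); print(h)
if not h:
    h=ctrl.move_l(tip(bay(34,0,16),R),vel=6,threshold=6); st(); print(h)
im,d,W=cloud("top"); cv2.imwrite("pics/t4.png",cv2.resize(im[100:350,200:400,::-1],None,fx=2.4,fy=2.4))
```

```text
21.0 [584.7 -47.1  30.3] F [-1.1  0.5 -0.7] w 14.8 g 0.7
False
23.3 [597.3 -47.2  29.6] F [-0.4 -0.6  0.2] w 15.3 g 0.0
True
```

View pics/t4.png

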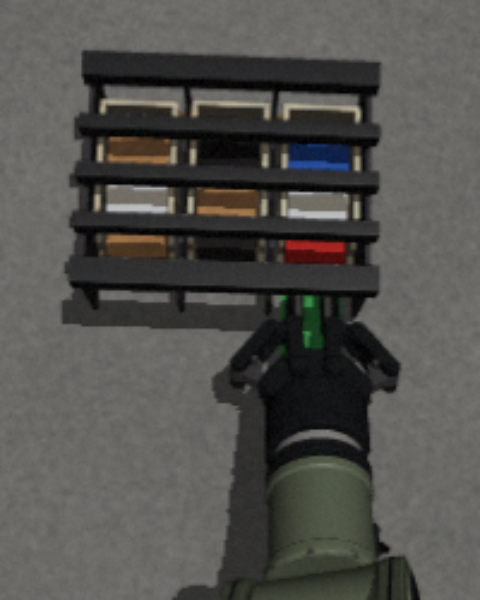

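The loose bin's back rim (row 105) lines up with the neighbours (rows 102–103), and the fingertips stopped at s≈20.6 as predicted. A second gentle push will confirm contact with the bar, then I'll retreat and measure.

Run:
```python
from v import *
R=rot(YR,35)
h=ctrl.move_l(tip(bay(27,0,16),R),vel=5,threshold=9); s=sensors.read_state(); st(); print(h)
ctrl.hold(.3); st()
ctrl.move_l(tip(bay(-45,0,18),R),vel=60); ctrl.move_l(tip(bay(-72,0,120),R),vel=100); st()
for n in("scene","top"):
    im,d,W=cloud(n); cv2.imwrite(f"pics/{n}5.png",im[...,::-1])
    W=np.nan_to_num(W,nan=-999.);hsv=cv2.cvtColor(im,cv2.COLOR_RGB2HSV)
    q=(W[...,:2]-O)@np.c_[EX,EY]; z=W[...,2]
    for lat in(0,71,142):
        m=(z>79)&(z<91)&(hsv[...,2]>80)&(hsv[...,1]<110)&(abs(q[...,1]-lat)<35)&(q[...,0]>40)&(q[...,0]<175)
        if m.sum()>10: print(n,lat,m.sum(),np.percentile(q[m],[1,50,99],axis=0).round(1).tolist())
a=cv2.imread("pics/scene5.png")[200:350,270:420]; cv2.imwrite("pics/c5.png",cv2.resize(a,None,fx=4,fy=4,interpolation=2))
```

```text
24.1 [597.4 -46.9  28.1] F [ 0.3  0.8 -0.4] w 15.1 g 0.0
True
24.4 [597.1 -46.8  27.6] F [0.5 0.6 0.1] w 15.1 g 0.0
26.9 [504.6 -45.2 134.1] F [ 0.7 -0.5 -0.4] w 14.8 g 0.0
scene 0 69 [[84.8, -30.2], [126.1, 25.5], [143.5, 29.4]]
scene 71 78 [[84.7, 40.6], [126.5, 96.6], [143.0, 100.9]]
scene 142 84 [[84.3, 111.5], [125.9, 141.8], [142.6, 171.9]]
top 0 173 [[65.6, -29.5], [149.7, -0.9], [156.7, 29.9]]
top 71 167 [[65.0, 41.7], [149.9, 68.3], [156.7, 100.4]]
top 142 164 [[64.2, 110.9], [146.7, 132.6], [154.3, 170.4]]
```

View pics/c5.png

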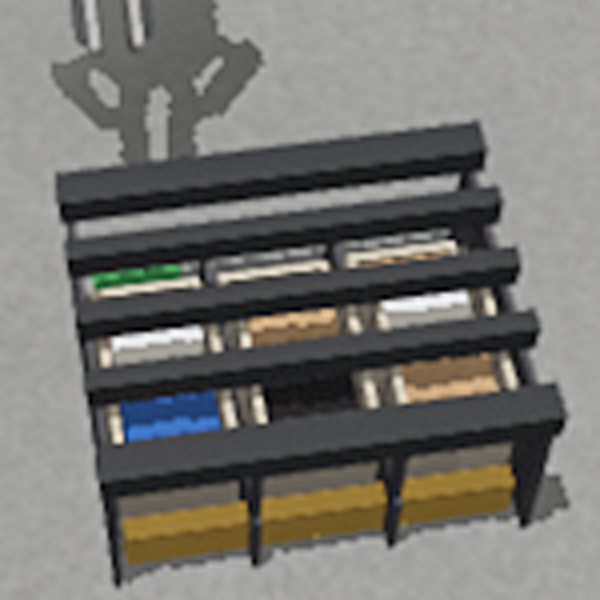

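The scene crop shows all three bins against the yellow bar, with the loose one (blue carton, (170,415)) in line with the others. The top view measures its back at 156.7 against a bar face at 156–157. I'll do one stepped push with force readout to confirm a firm stop.

Run:
```python
from v import *
R=rot(YR,35)
ctrl.move_l(tip(bay(-45,0,21),R),vel=100); ctrl.move_l(tip(bay(15,0,21),R),vel=50,threshold=10); st()
for s in np.arange(16,27,.7):
    ctrl.move_l(tip(bay(s,0,21),R),vel=8); f=sensors.read_state(); F=np.array(f["force"])@np.r_[EX,0]
    print(round(s,1),np.round(f["eef_pos"],1),np.round(f["force"],1))
    if F<-9: break
ctrl.move_l(tip(bay(-45,0,21),R),vel=60); ctrl.move_l(tip(bay(-72,0,120),R),vel=100); st()
for n in("top","scene"):
    im,d,W=cloud(n)
    W=np.nan_to_num(W,nan=-999.);hsv=cv2.cvtColor(im,cv2.COLOR_RGB2HSV)
    q=(W[...,:2]-O)@np.c_[EX,EY]; z=W[...,2]
    m=(z>79)&(z<91)&(hsv[...,2]>80)&(hsv[...,1]<110)&(abs(q[...,1])<35)&(q[...,0]>40)&(q[...,0]<175)
    print(n,np.percentile(q[m],[1,50,99],axis=0).round(1).tolist())
```

```text
29.5 [591.3 -47.2  35.1] F [ 0.  -0.9  0.2] w 14.7 g 0.0
16.0 [592.7 -47.3  35.4] [ 0.1 -0.4 -0.3]
16.7 [593.5 -47.3  35.4] [-0.1  0.8  0.6]
17.4 [594.2 -47.3  35.4] [-0.3  0.1 -0.3]
18.1 [594.9 -47.4  35.4] [ 0.7 -1.2  0.1]
18.8 [595.6 -47.4  35.4] [ 0.8 -0.1  0.4]
19.5 [596.3 -47.4  35.4] [-0.2 -0.1  0.2]
20.2 [597.  -47.4  35.4] [ 0.3 -0.6  0.5]
20.9 [597.6 -47.4  35.3] [0.1 0.9 0.1]
21.6 [597.8 -47.3  35.2] [-4.5 -0.1  3. ]
22.3 [597.9 -47.3  35.1] [-10.   -0.6   7.7]
34.5 [504.6 -45.2 134.1] F [-0.2  1.1  0.5] w 15.2 g 0.0
top [[65.6, -29.7], [150.3, -1.0], [156.6, 29.8]]
scene [[84.1, -30.2], [125.5, 25.5], [143.2, 29.7]]
```

The stop is firm: force ramps to 10 N with no movement, at the predicted position. The bin is centred and straight, and the gripper is clear of everything.

```bash
python3 -c "
from h import *
print(ctrl.finish_job())"
```

```text
the job is handed in; nothing more can be done
None
```

The bin is in the green-strip bay, centred, flat on the bench with its low front facing the robot and its back pressed gently (about 10 N) against the stop bar; I handed the job in at about 35 s, and no verdict was returned.

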